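# Register a board pallet in its jig and cam it tight

### The arm

A 7-joint arm with a two-finger parallel gripper is mounted at the origin on a cart in front of the work surface, level with it; the furniture and walls round the work are solid. World frame = base frame: x ahead of the robot, y to its left, z up, the work surface at z = 0. Lengths are in m, angles in degrees, forces in N, time in s.
With the tool pointing down it reaches from about 0.425 to 0.975 m from the base axis. Payload 16.7 kg.
Tool frame: the origin (TCP) lies at the very end of the fingers, on their centre line; the grasp point (between the pads) lies 19 mm behind it; z points along the fingers, y is the line along which they close (so a half turn about z gives the same grasp; the last joint's range is limited). The gripper opens to 85 mm and grips with 20 to 120 N. Pads are 22 mm wide; open, the fingers measure 114 mm over their backs; the gripper's body (76 mm by 85 mm) begins 54 mm behind the grasp point. The pads swing forward as they close: fully open they stand 13 mm farther back than shut.
Start: joints at [-84.941, 24.414, 4.234, 92.017, -1.954, 63.644, -3.845], TCP at [0.159, 0.656, 0.231] pointing down, gripper open.
Joint ranges: [-163.25, 163.25], [-28.42, 122.38], [-70.27, 78.77], [12.13, 141.07], [-58.53, 238.53], [9.26, 117.41], [-156.51, 156.51]. Speed limits (degrees/s): [108.29, 108.29, 136.94, 136.94, 172.46, 172.46, 172.46].

### API

Orientations are given as a 3x3 rotation matrix whose columns are the frame's x, y, z axes.
In Python, from rig import env gives the robot as it stands.
- The arm moves only by the shell command python3 -m inch 'ROWS' [OPENING] [FORCE]. ROWS is JSON, a list of rows, each a list of 4 numbers: the shift along the world's x, y, z each as a share of 0.03 m, from -1 to 1, then the turn about the world's z as a share of pi/4 rad, from -1 to 1. A call has 1 to 20 rows; each row shifts and turns the commanded pose from where the row before left it; what a row does not reach is not made up. A row lasts 1/12 s, in which the tool goes at most 41.7 mm and 7.16 degrees, less where a joint would pass 70% of its speed; a pose out of reach is approached as far as the arm can. A call with a number of a shift or a turn outside -1 to 1 is refused whole. A call with a gripper value outside its range is refused whole. OPENING is the opening, from 0 (shut) to 1 (fully open), set as the call begins (- or left out, the last holds). The fingers move at their own pace and stop on an object; FORCE is the grip in N (left out, the last holds). Time passes only in rows, so rows that do not move let the fingers close. It gives the time, the measured TCP pose, the force, the opening and the grip force at its end, in the units of the state.
- env.read_state(): the state, without advancing time (a new reading comes with each control period).
- env.snapshot(name): name is "scene" or "top"; returns a dict with "image" (384x512x3 uint8, red, green, blue), "vertical_fov" (degrees; the focal length in pixels is half the picture's height over the tangent of half this angle, whatever the lens; pixels are square), "cx", "cy" (the principal point, pixels), "D" ([k1, k2, p1, p2, k3] as OpenCV has them; the pictures are not rectified), "extrinsics" (4x4, takes a point from camera to world coordinates). Camera axes: x right, y up, looking along -z (the intrinsics and any distortion apply to the point x, -y, -z); pixel columns grow to the right and rows downward; lengths in m; the calibration is good to about 2 mm. A picture is of the moment at which its call begins. There is no depth.
- env.sign_off(): hands the job in; it is judged then, once.
The state is a dict: "time": time; "joint_positions": joint angles; "joint_velocities": joint speeds; "tau": joint torques, N m; "position": TCP position; "orientation": TCP orientation; "ft_force": force on the tool from outside, world axes, zero at the start; "ft_torque": the same for the moment, N m; "width": finger opening in m; "finger_force": force on a finger pad.
Only numpy, scipy, OpenCV 4.12 (cv2) and the standard library are available. Lean on these libraries where they do the work, as an engineer would, in place of code of your own. Each camera call takes 0.05 s, during which the arm holds its last target. There are 200 camera calls.

### The job

Push the black board pallet across the jig's base plate, flat against the long fence and up to the stop screw at the end of it. Then push the cam lever round until the cam bears on the pallet and clamps it against the fence. Slide the pallet on the plate only, never lift or tip it, and leave the other things on the bench where they are.

Things in the scene. Friction and masses are not known exactly. Their poses are not given: they have to be found in the camera images.
- jig: Fixture fixed to the bench: aluminium base plate 190 (x) x 280 (y) x 10 mm, flat, with a fence, a stop and a cam clamp on it. Origin at the centre of its underside, on the bench; x points across the plate to the fence, y along the fence to the stop, z up. Fence face at its x = +60 mm; cam clamp facing it.
- fence: The fence: steel bar 20 x 270 mm, 18 mm high, on the base plate. Origin at the centre of its underside, axes as the jig's; its guiding face is at its x = -10 mm and runs along y from -135 to +135 mm.
- pallet: Loose black pallet, slides easily (friction 0.3), 90 (x) x 120 (y) x 16 mm, 0.2 to 0.42 kg, a small blue circuit board clipped in its pocket (parts up to 19 mm high). Origin: centre of its underside. Starts on the base plate, 20 to 35 mm short of the fence and 90 to 118 mm short of the stop, turned up to 0.3 rad, clear of the open cam; its axes are parallel to the jig's when seated.
- nest (a point): Where the pallet's origin lies when it is seated against fence and stop (top of the base plate, jig x = +15, y = +58 mm); axes as the jig's.
- cam_pivot (a point): Pivot of the cam lever, on the top of the base plate at jig x = -50.5, y = +73 mm; axes as the jig's. A 32 mm eccentric disc 16 mm high turns about it. Open, it clears a pallet that lies along the fence by 6 mm; a pallet standing off the fence would run into it.
- lever_post (a point): A point half-way up the lever's upright black grip post (14 mm thick, from 32 to 68 mm above the bench; this point is 50 mm above the bench). It is 75 mm from the pivot, on a flat arm 26 to 32 mm above the bench.
- cam_lever (a joint): Cam lever angle, rad. 0 = open: from the pivot the arm points at 195 degrees from the jig's +x (away from the fence). Grows counter-clockwise from above to its limit 1.55, arm then along the jig's -y. On a seated pallet the cam touches at about 1.2 and clamps from there on (3 to 6 N at the post; 1 N moves the free lever). Stays where it is left. Starts at 0 to 0.25.
- solder_spool: Bystander: spool of solder, 54 mm wide, 42 mm high; origin at the centre of its underside.
- flux_bottle: Bystander: white bottle with a black cap, 42 mm wide, 100 mm high, behind the fence; origin at the centre of its underside.
- tape_roll: Bystander: roll of black tape, 59 mm wide, 19 mm high, behind the fence; origin at the centre of its underside.
- multimeter: Bystander: hand meter 148 x 72 x 42 mm lying beyond the open end of the jig; origin at the centre of its underside.
- side_cutter: Bystander: side cutters 42 x 121 x 11 mm lying beyond the stop; origin at the centre of the underside.
- spare_board: Bystander: small green circuit board 45 x 60 x 9 mm lying beyond the stop; origin at the centre of its underside.
- tweezers: Bystander: dark tweezers 13 x 126 x 11 mm lying on the bench in front of the jig, on the lever's side; origin at the centre of the underside.
- stop_screw (a point): Centre of the stop screw's flat head (13 mm across) that faces the incoming pallet: jig x = +15, y = +118 mm, 9 mm above the base plate; axes as the jig's. The head stands 5.5 mm out of a steel block 46 x 16 mm, 20 mm high.

How it is judged:
By the outcome, as a careful person would: the job done as asked, in the order asked, and still so for the second after the job is handed in, with the robot touching nothing.
It also fails if it takes over 61 s, if anything falls off the work surface, if the arm or the gripper's body presses on something with over 40 N, if the wrist force passes 120 N, or if a joint passes its speed limit or range.

## Working session

There is one attempt and no reset: what is moved stays moved. The work goes in short steps, Python scripts to look and compute and a shell command to move; the robot and the scene stay as the last step left them, time stands still between calls to the robot, and variables do not carry over. Pictures are saved under pics/ and viewed, at most 10 in all, crops included, and the job is handed in when it is done.

```bash
mkdir -p pics; ls; cat > h.py <<'E'
import numpy as np,cv2
from rig import env
def snap(n,f):
    s=env.snapshot(n); np.save(f'pics/{f}.npy',s,allow_pickle=True)
    cv2.imwrite(f'pics/{f}.png',s['image'][:,:,::-1]); return s
def load(f): return np.load(f'pics/{f}.npy',allow_pickle=True).item()
def K(s):
    h=s['image'].shape[0]; f=h/2/np.tan(np.radians(s['vertical_fov'])/2)
    return np.array([[f,0,s['cx']],[0,f,s['cy']],[0,0,1.]])
def rays(s,px):
    u=cv2.undistortPoints(np.array(px,float).reshape(-1,1,2),K(s),np.array(s['D'],float)).reshape(-1,2)
    d=np.c_[u[:,0],-u[:,1],-np.ones(len(u))]; E=np.array(s['extrinsics'])
    return E[:3,3],d@E[:3,:3].T
def onplane(s,px,z):
    o,d=rays(s,px); return o+d*((z-o[2])/d[:,2])[:,None]
def proj(s,P):
    E=np.array(s['extrinsics']); c=(np.array(P,float).reshape(-1,3)-E[:3,3])@E[:3,:3]
    c=c*[1,-1,-1]
    return cv2.projectPoints(c,np.zeros(3),np.zeros(3),K(s),np.array(s['D'],float))[0].reshape(-1,2)
E
python3 - <<'E'
from h import *
for n in('scene','top'):
    s=snap(n,n+'0'); print(n,s['vertical_fov'],np.round(s['extrinsics'],3).tolist(),s['D'])
st=env.read_state(); print(st['time'],st['position'],st['orientation'],st['ft_force'],st['width'])
E
```

```text
pics
scene 51.44839704022786 [[0.472, 0.401, -0.785, -0.074], [-0.882, 0.225, -0.415, -0.379], [0.011, 0.888, 0.46, 0.45], [0.0, 0.0, 0.0, 1.0]] [-0.03535113  0.          0.          0.          0.        ]
top 56.718687610753555 [[-0.002, 0.998, -0.068, 0.546], [-1.0, -0.002, 0.01, -0.033], [0.01, 0.068, 0.998, 0.913], [0.0, 0.0, 0.0, 1.0]] [-0.0955485  0.         0.         0.         0.       ]
0.1 [0.15896105 0.65562098 0.23067836] [[-9.71849549e-01  2.35602267e-01 -1.63311462e-04]
 [ 2.35602294e-01  9.71848846e-01 -1.17477714e-03]
 [-1.18066102e-04 -1.18018319e-03 -9.99999297e-01]] [-0.06773979 -0.19459607 -0.49848139] 0.08520965354676478
```

View pics/top0.png

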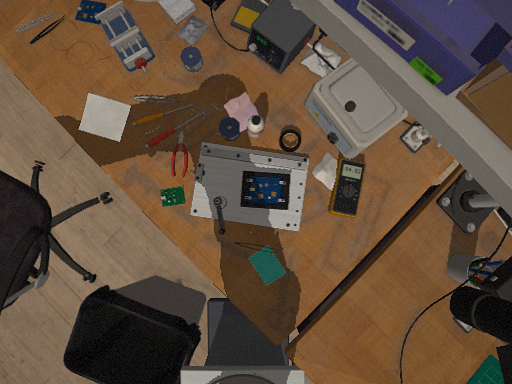

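View pics/scene0.png

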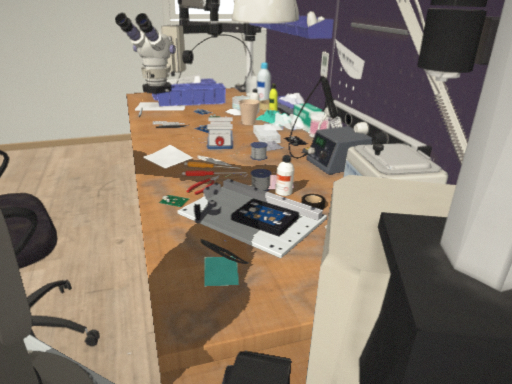

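The top view shows the jig plate at about (193–308, 143–230), with the fence on its upper edge and the stop on the left. The pallet is at (265,188), the lever pivot at (221,202) and its post at (222,230). The scene view shows the same jig at (250,215). I'll crop and enlarge both.

```bash
python3 - <<'E'
from h import *
a=load('top0')['image'][130:250,180:320,::-1]; cv2.imwrite('pics/c1.png',cv2.resize(a,None,fx=5,fy=5,interpolation=cv2.INTER_CUBIC)[:600,:700])
a=load('scene0')['image'][170:260,170:335,::-1]; cv2.imwrite('pics/c2.png',cv2.resize(a,None,fx=4.8,fy=4.8,interpolation=cv2.INTER_CUBIC))
E
```

```text
(no output)
```

View pics/c1.png

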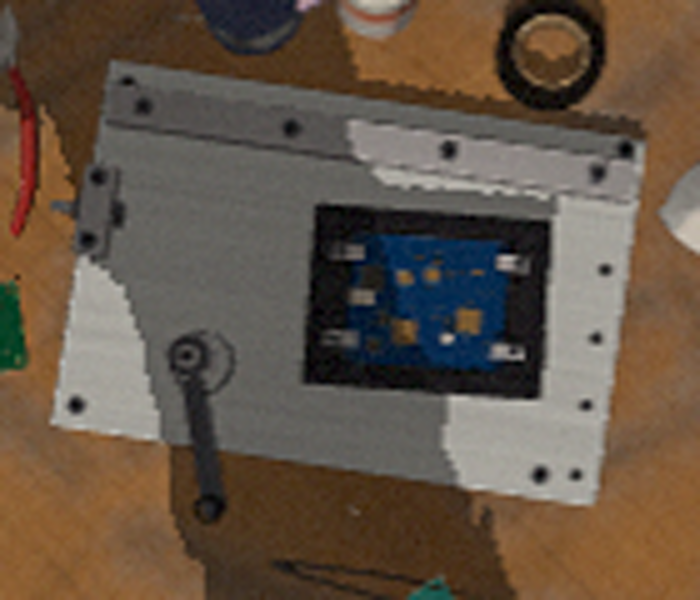

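View pics/c2.png

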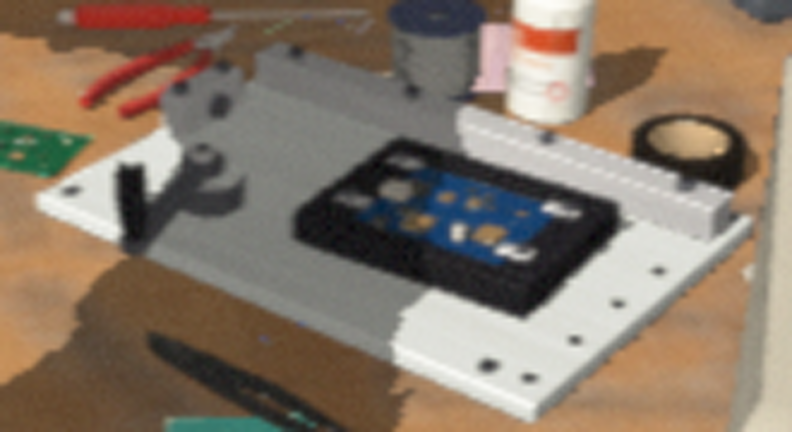

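The crops show the plate corners (112,60), (645,135), (595,505), (52,427) and the pallet top corners (318,205), (552,218), (541,398), (304,382). The lever post top is at (208,508) in top-crop pixels. The scene crop gives matching corners.

```bash
cat >> h.py <<'E'
def tri(s1,p1,s2,p2):
    o1,d1=rays(s1,p1);o2,d2=rays(s2,p2);out=[]
    for a,b in zip(d1,d2):
        t=np.linalg.lstsq(np.c_[a,-b],o2-o1,rcond=None)[0]; q1,q2=o1+a*t[0],o2+b*t[1]
        out.append(np.r_[(q1+q2)/2,np.linalg.norm(q1-q2)])
    return np.array(out)
E
python3 - <<'E'
from h import *
np.set_printoptions(precision=4,suppress=True)
T=load('top0');S=load('scene0')
ct=lambda p:(np.array(p)+.5)/5-.5+[180,130]
cs=lambda p:(np.array(p)+.5)/4.8-.5+[170,170]
pl=ct([(112,60),(645,135),(595,505),(52,427)])
pa=ct([(318,205),(552,218),(541,398),(304,382)])
print('tri pallet',tri(T,pa,S,cs([(400,138),(618,208),(525,305),(297,222)])))
print('tri plate R,B,L',tri(T,pl[1:],S,cs([(750,218),(535,406),(38,198)])))
print('tri post top',tri(T,ct([(208,506)]),S,cs([(130,166)])))
P=onplane(T,pl,.01)[:,:2]; Q=onplane(T,pa,.026)[:,:2]
def fit(local,W):
    lc,wc=local-local.mean(0),W-W.mean(0)
    H=lc.T@wc; th=np.arctan2(H[0,1]-H[1,0],H[0,0]+H[1,1])
    R=np.array([[np.cos(th),-np.sin(th)],[np.sin(th),np.cos(th)]])
    t=W.mean(0)-R@local.mean(0); return th,R,t,np.abs(W-(local@R.T+t)).max()
L=np.array([(95,140),(95,-140),(-95,-140),(-95,140)])/1000
th,R,t,e=fit(L,P); print('jig',th,t,e)
th2,R2,t2,e2=fit(np.array([(45,60),(45,-60),(-45,-60),(-45,60)])/1000,Q); print('pallet',th2,t2,e2,'in jig',R.T@(t2-t),th2-th)
print('fence edge z28 in jig',(onplane(T,ct([(105,122),(352,158),(632,200)]),.01)[:,:2]-t)@R)
print('post',(onplane(T,ct([(208,506)]),.068)[:,:2]-t)@R,'pivot',(onplane(T,ct([(187,355)]),.036)[:,:2]-t)@R)
np.savez('jig.npz',th=th,R=R,t=t)
w=lambda x,y:R@np.array([x,y])/1000+t
print('nest',w(15,58),'pivot',w(-50.5,73))
E
```

```text
tri pallet [[ 0.657  -0.0028  0.0248  0.0014]
 [ 0.6503 -0.1199  0.0215  0.0004]
 [ 0.5597 -0.1142  0.0176  0.    ]
 [ 0.5686  0.0038  0.0205  0.0026]]
tri plate R,B,L [[ 0.6948 -0.1695  0.0079  0.0008]
 [ 0.5058 -0.1426  0.009   0.0013]
 [ 0.5462  0.1325  0.0087  0.0025]]
tri post top [[0.5081 0.0485 0.0656 0.    ]]
jig -0.14497097856200714 [ 0.6199 -0.0184] 0.001827644718052926
pallet -0.06702130037366429 [ 0.6084 -0.0577] 0.0014140592386609509 in jig [-0.0057 -0.0405] 0.07794967818834285
fence edge z28 in jig [[ 0.0627  0.1367]
 [ 0.0622  0.0085]
 [ 0.0614 -0.1366]]
post [[-0.1202  0.0499]] pivot [[-0.0502  0.0739]]
nest [0.6431 0.0368] pivot [0.5805 0.0611]
```

```bash
python3 -m inch '[[0.5,-0.3,0,0.118],[1,-0.7,0,0],[1,-0.8,0,0],[1,-0.9,0,0],[1,-1,0,0],[1,-1,0,0],[1,-1,0,0],[1,-1,0,0],[1,-1,0,0],[1,-1,0,0],[1,-1,0,0],[1,-1,0,0],[1,-1,0,0],[0,-1,0,0],[0,-1,0,0],[0,-1,0,0],[0,-1,0,0],[0,-1,0,0],[0,-1,0,0],[0,-1,0,0]]' 0.5
python3 -m inch '[[0,-1,0,0],[0,-1,0,0],[0,-1,0,0],[0,-0.7,0,0],[0,0,-0.5,0],[0,0,0,0],[0,0,0,0]]'; python3 -c "
from rig import env
s=env.read_state();print(s['joint_positions'],s['orientation'],s['width'])"
```

```text
time: 1.77
position: [0.5288, 0.0983, 0.2312]
orientation: [[-0.989, 0.145, -0.0], [0.145, 0.989, -0.0], [0.0, -0.0, -1.0]]
ft_force: [1.4, -0.5, 0.5]
width: 0.0424
finger_force: 0.0
time: 2.35
position: [0.5287, -0.011, 0.2158]
orientation: [[-0.989, 0.145, -0.002], [0.145, 0.989, -0.0], [0.002, -0.0, -1.0]]
ft_force: [0.2, -0.6, -0.0]
width: 0.0427
finger_force: 0.0
[-25.54123445  12.05992876  22.82022272 112.67512516  -5.57309611
  56.4072091   81.60109643] [[-9.89467568e-01  1.44744889e-01 -1.68814229e-03]
 [ 1.44745477e-01  9.89468895e-01 -2.31213734e-04]
 [ 1.63689728e-03 -4.73129453e-04 -9.99998548e-01]] 0.042683618533365136
```

```bash
python3 -m inch '[[0.1,-0.6,-0.5,0],[0.1,-0.6,-0.8,0],[0,0,-1,0],[0,0,-1,0],[0,0,-1,0],[0,0,-0.8,0],[0,0,-0.6,0],[0,0,-0.5,0],[0,0,-0.3,0],[0,0,-0.2,0],[0,0,0,0],[0,0,0,0]]'
python3 - <<'E'
from h import *
s=snap('top','t1')
a=s['image'][130:250,180:320,::-1]; cv2.imwrite('pics/c3.png',cv2.resize(a,None,fx=5,fy=5,interpolation=cv2.INTER_CUBIC))
E
```

```text
time: 3.35
position: [0.5356, -0.0469, 0.0158]
orientation: [[-0.99, 0.144, 0.0], [0.144, 0.99, 0.0], [-0.0, 0.0, -1.0]]
ft_force: [0.4, -0.2, 0.2]
width: 0.0423
finger_force: 0.0
```

View pics/c3.png

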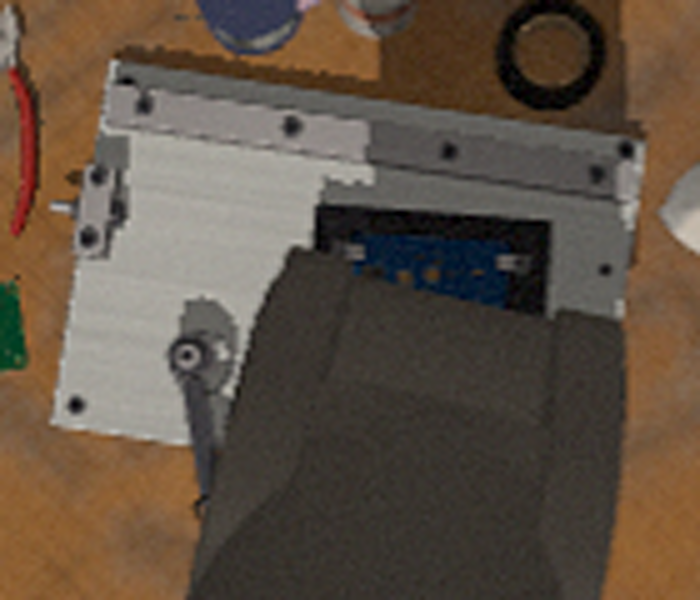

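The picture shows the pallet still free, with its visible edge at (318–552, 205–315). The gripper is behind it and the lever is untouched. Next I push towards the fence.

```bash
python3 -m inch '[[0.1,-0.015,-0.1,0],[0.13,-0.019,0,0],[0.13,-0.019,0,0],[0.13,-0.019,0,0],[0.13,-0.019,0,0],[0.13,-0.019,0,0],[0.13,-0.019,0,0],[0.13,-0.019,0,0],[0.13,-0.019,0,0],[0,0,0,0]]'
python3 -m inch '[[0.07,-0.01,0,0],[0.07,-0.01,0,0],[0,0,0,0]]'
```

```text
time: 4.23
position: [0.5703, -0.0524, 0.0123]
orientation: [[-0.989, 0.145, 0.001], [0.145, 0.989, -0.0], [-0.001, -0.0, -1.0]]
ft_force: [-0.1, 0.6, 0.1]
width: 0.0429
finger_force: 0.0
time: 4.48
position: [0.5723, -0.0527, 0.0119]
orientation: [[-0.989, 0.145, -0.003], [0.145, 0.989, 0.0], [0.003, -0.0, -1.0]]
ft_force: [-7.1, 1.0, 2.1]
width: 0.0429
finger_force: 3.4
```

```bash
python3 -m inch '[[0.04,-0.006,0,0],[0,0,0,0],[-0.2,0.03,0,0],[-0.35,0.05,0,0],[0,0,0.6,0],[0,0,0.9,0],[0,0,0.9,0],[0.3,-0.6,0.1,0.15],[0.4,-0.7,0,0.15],[0.5,-0.9,0,0.15],[0.5,-0.8,0,0.15],[0.25,-0.3,0,0.15],[0,0,0,0.15],[0,0,0,0.15],[0,0,0,0.15],[0,0,0,0.15],[0,0,0,0.15],[0,0,0,0.15],[0,0,0,0.15]]'
python3 -m inch '[[0,0,0,0.15],[0,0,0,0.05],[0,0,0,0],[0,0,0,0]]'
python3 - <<'E'
from h import *
s=snap('top','t2')
a=s['image'][130:250,180:320,::-1]; cv2.imwrite('pics/c4.png',cv2.resize(a,None,fx=5,fy=5,interpolation=cv2.INTER_CUBIC))
print(env.read_state()['joint_positions'])
E
```

```text
time: 6.07
position: [0.6152, -0.1485, 0.0856]
orientation: [[-0.365, -0.931, -0.005], [-0.931, 0.365, -0.0], [0.002, 0.004, -1.0]]
ft_force: [-0.7, -0.1, -2.0]
width: 0.0428
finger_force: 0.0
time: 6.4
position: [0.6136, -0.1492, 0.0834]
orientation: [[-0.259, -0.966, -0.01], [-0.966, 0.259, 0.001], [0.002, 0.01, -1.0]]
ft_force: [-0.4, 0.5, 0.4]
width: 0.0426
finger_force: 0.0
[ 29.46022366  32.70662793 -28.98684714 102.59190734  19.88592016
  50.43921505 156.34437531]
```

View pics/c4.png

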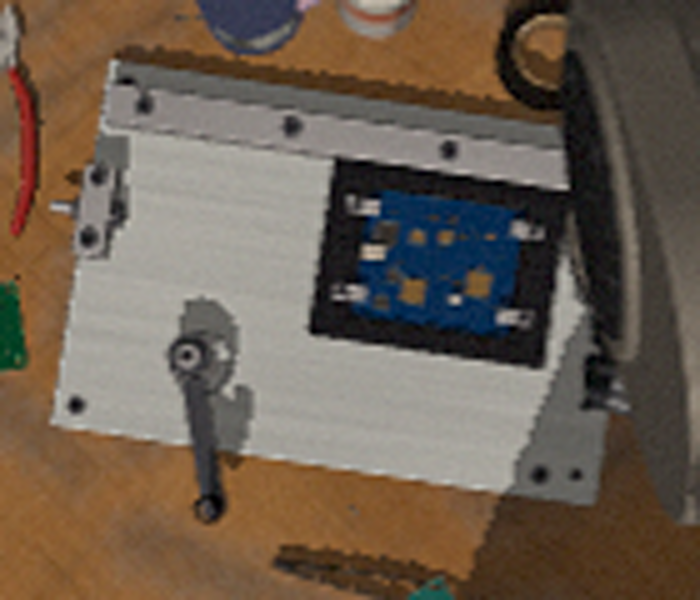

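The pallet now lies flush along the fence: its edge runs (335,158)–(567,190), and its left lower corner is at (310,333). The wrist turned towards its joint limit, so I'm turning the other way.

```bash
python3 -m inch '[[0,0,0.2,-0.1],[0,0,0,-0.15],[0,0,0,-0.15],[0,0,0,-0.15],[0,0,0,-0.15],[0,0,0,-0.15],[0,0,0,-0.15],[0,0,0,-0.15],[0,0,0,-0.15],[0,0,0,-0.15],[0,0,0,-0.15],[0,0,0,-0.15],[0,0,0,-0.15],[0,0,0,-0.15],[0,0,0,-0.15],[0,0,0,-0.15],[0,0,0,-0.15],[0,0,0,-0.15],[0,0,0,-0.15],[0,0,0,-0.15]]'
python3 -m inch '[[0,0,0,-0.15],[0,0,0,-0.15],[0,0,0,-0.15],[0,0,0,-0.15],[0,0,0,-0.15],[0,0,0,-0.15],[0,0,0,0],[0,0,0,0]]'
python3 - <<'E'
from h import *
T=load('t2'); j=np.load('jig.npz'); R,t=j['R'],j['t']
s=env.read_state();o=s['orientation'];print(s['joint_positions'].round(1) if hasattr(s['joint_positions'],'round') else s['joint_positions'],np.degrees(np.arctan2(o[1][1],o[0][1])))
px=(np.array([(335,158),(570,191),(545,367),(310,333)])+.5)/5-.5+[180,130]
print((onplane(T,px,.026)[:,:2]-t)@R)
print('tcp jig',(np.array(s['position'])[:2]-t)@R)
E
```

```text
time: 8.12
position: [0.6147, -0.1481, 0.0904]
orientation: [[-0.53, 0.848, 0.009], [0.848, 0.53, 0.007], [0.001, 0.011, -1.0]]
ft_force: [-0.1, -0.6, -0.1]
width: 0.0427
finger_force: 0.0
time: 8.78
position: [0.6146, -0.1479, 0.0902]
orientation: [[0.137, 0.991, 0.011], [0.991, -0.137, 0.0], [0.002, 0.011, -1.0]]
ft_force: [-0.5, 0.6, 0.3]
width: 0.0423
finger_force: 0.0
[ -1.4  29.3  12.1 105.3  -8.4  45.6   7.1] -7.867437229913805
[[ 0.05863325  0.0163111 ]
 [ 0.0590694  -0.10302399]
 [-0.0304031  -0.10260184]
 [-0.03029283  0.01592017]]
tcp jig [ 0.01346953 -0.12887681]
```

```bash
python3 -m inch '[[0,0,-0.6,-0.01],[0,0,-0.8,0],[0,0,-0.6,0],[0,0,-0.4,0],[0,0,-0.13,0],[0,0,0,0],[0,0,0,0]]'
python3 -m inch '[[0.019,0.13,0,0],[0.019,0.13,0,0],[0.019,0.13,0,0],[0.019,0.13,0,0],[0.019,0.13,0,0],[0.019,0.13,0,0],[0.019,0.13,0,0],[0.019,0.13,0,0],[0.019,0.13,0,0],[0.019,0.13,0,0],[0.019,0.13,0,0],[0.019,0.13,0,0],[0,0,0,0]]'
```

```text
time: 9.37
position: [0.6147, -0.1488, 0.0144]
orientation: [[0.148, 0.989, 0.011], [0.989, -0.148, 0.001], [0.002, 0.011, -1.0]]
ft_force: [0.2, -0.0, 0.6]
width: 0.0428
finger_force: 0.0
time: 10.45
position: [0.6212, -0.1006, 0.0137]
orientation: [[0.148, 0.989, 0.01], [0.989, -0.148, 0.002], [0.003, 0.01, -1.0]]
ft_force: [-0.2, -0.1, -0.9]
width: 0.0429
finger_force: 0.0
```

```bash
python3 -m inch '[[0.019,0.13,0,0],[0.019,0.13,0,0],[0.019,0.13,0,0],[0.019,0.13,0,0],[0.019,0.13,0,0],[0.019,0.13,0,0],[0.019,0.13,0,0],[0.019,0.13,0,0],[0.019,0.13,0,0],[0.019,0.13,0,0],[0.019,0.13,0,0],[0.019,0.13,0,0],[0.019,0.13,0,0],[0.019,0.13,0,0],[0.019,0.13,0,0],[0,0,0,0]]'
python3 - <<'E'
from h import *
s=snap('top','t3')
a=s['image'][130:250,180:320,::-1]; cv2.imwrite('pics/c5.png',cv2.resize(a,None,fx=5,fy=5,interpolation=cv2.INTER_CUBIC))
E
```

```text
time: 11.78
position: [0.6299, -0.0422, 0.0138]
orientation: [[0.148, 0.989, 0.01], [0.989, -0.148, 0.001], [0.003, 0.01, -1.0]]
ft_force: [-0.5, 0.7, 0.0]
width: 0.0427
finger_force: 0.0
```

View pics/c5.png

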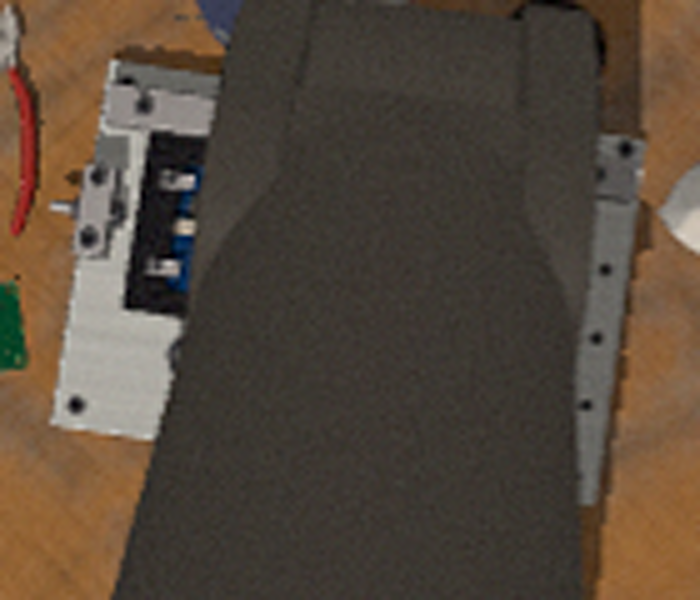

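The pallet's leading edge is at (148,132)–(125,308), about 10 mm short of the stop head at (125,207), and it is still along the fence.

```bash
python3 -m inch '[[0.014,0.1,0,0],[0.014,0.1,0,0],[0,0,0,0]]'
python3 -m inch '[[0.007,0.05,0,0],[0.007,0.05,0,0],[0,0,0,0]]'
```

```text
time: 12.08
position: [0.6306, -0.0368, 0.0138]
orientation: [[0.148, 0.989, 0.01], [0.989, -0.148, 0.001], [0.003, 0.01, -1.0]]
ft_force: [0.9, -0.1, 0.8]
width: 0.0429
finger_force: 0.0
time: 12.33
position: [0.6308, -0.035, 0.0138]
orientation: [[0.149, 0.989, 0.01], [0.989, -0.149, 0.0], [0.002, 0.01, -1.0]]
ft_force: [-0.6, -3.8, 0.2]
width: 0.0425
finger_force: 2.2
```

```bash
python3 -m inch '[[0.006,0.04,0,0],[0.003,0.02,0,0],[0,0,0,0]]'
```

```text
time: 12.58
position: [0.6308, -0.0349, 0.0138]
orientation: [[0.15, 0.989, 0.01], [0.989, -0.15, -0.001], [0.0, 0.01, -1.0]]
ft_force: [-2.5, -9.7, 1.3]
width: 0.0427
finger_force: 5.7
```

```bash
python3 -m inch '[[-0.05,-0.3,0,0],[-0.08,-0.5,0,0],[0,-0.3,0.6,0],[0,-0.5,0.8,0],[0,-1,0.8,0],[0,-1,0.5,0],[0,-1,0,0],[0,-0.5,0,0],[0,0,0,0],[0,0,0,0]]' 0
python3 - <<'E'
from h import *
s=snap('top','t4'); snap('scene','s4')
a=s['image'][130:250,180:320,::-1]; cv2.imwrite('pics/c6.png',cv2.resize(a,None,fx=5,fy=5,interpolation=cv2.INTER_CUBIC))
E
```

```text
time: 13.42
position: [0.6266, -0.1869, 0.0944]
orientation: [[0.151, 0.989, 0.01], [0.989, -0.151, 0.001], [0.003, 0.009, -1.0]]
ft_force: [0.5, 1.0, -0.4]
width: 0.0001
finger_force: 0.0
```

View pics/c6.png

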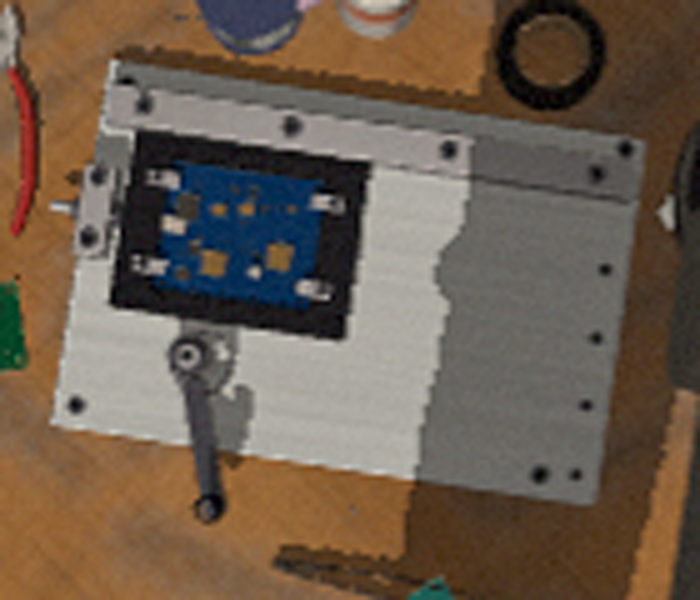

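The pallet is seated: its corners are at (138,130), (372,163), (345,338) and (110,305), flush with the fence and the stop head. The lever is still open with its post at (208,506). Next I work out the lever arc.

```bash
python3 - <<'E'
from h import *
np.set_printoptions(precision=3,suppress=True)
j=np.load('jig.npz'); R,t=j['R'],j['t']; p=np.array([-.0505,.073])
s=env.read_state(); pos=np.array(s['position'])[:2]
T=load('t4');px=(np.array([(138,130),(372,163),(345,338),(110,305)])+.5)/5-.5+[180,130]
print((onplane(T,px,.026)[:,:2]-t)@R*1000)
def w(phi,off=.018):
    f=np.radians(phi); return t+R@(p+.075*np.array([np.cos(f),np.sin(f)])-off*np.array([-np.sin(f),np.cos(f)]))
a=w(198.2,.036); print('now',pos,'standoff',a,'d/30',(a-pos)/.03)
b=w(198.2); print('contact d/30',(b-a)/.03,b)
for phi in np.arange(205,282,6.0):
    c=w(phi); print(phi,'rad',round(np.radians(phi-195),2),c,'d/30',(c-b)/.03); b=c
E
```

```text
[[ 58.619 116.651]
 [ 58.785  -2.46 ]
 [-30.273  -1.725]
 [-30.718 117.007]]
now [ 0.627 -0.185] standoff [0.5   0.084] d/30 [-4.219  8.944]
contact d/30 [ 0.103 -0.591] [0.504 0.066]
205.0 rad 0.17 [0.503 0.057] d/30 [-0.001 -0.305]
211.0 rad 0.28 [0.504 0.049] d/30 [ 0.029 -0.268]
217.0 rad 0.38 [0.506 0.041] d/30 [ 0.057 -0.263]
223.0 rad 0.49 [0.509 0.033] d/30 [ 0.084 -0.256]
229.0 rad 0.59 [0.512 0.026] d/30 [ 0.11  -0.245]
235.0 rad 0.7 [0.516 0.019] d/30 [ 0.135 -0.233]
241.0 rad 0.8 [0.521 0.012] d/30 [ 0.159 -0.217]
247.0 rad 0.91 [0.526 0.006] d/30 [ 0.181 -0.199]
253.0 rad 1.01 [0.532 0.001] d/30 [ 0.201 -0.179]
259.0 rad 1.12 [ 0.539 -0.004] d/30 [ 0.218 -0.157]
265.0 rad 1.22 [ 0.546 -0.008] d/30 [ 0.234 -0.134]
271.0 rad 1.33 [ 0.553 -0.011] d/30 [ 0.246 -0.109]
277.0 rad 1.43 [ 0.561 -0.013] d/30 [ 0.256 -0.082]
```

```bash
python3 -m inch '[[-0.3,0.5,0,0],[-0.5,0.8,0,0.1],[-0.5,1,0,0.1],[-0.5,1,0,0.1],[-0.5,1,0,0.1],[-0.5,1,0,0],[-0.5,1,0,0],[-0.4,1,0,0],[-0.3,1,0,0],[-0.2,0.64,0,0],[0,0,0,0],[0,0,0,0]]'
```

```text
time: 14.52
position: [0.5006, 0.0847, 0.0947]
orientation: [[-0.169, 0.986, 0.009], [0.986, 0.168, 0.004], [0.003, 0.01, -1.0]]
ft_force: [0.8, -0.7, -0.8]
width: -0.0002
finger_force: 0.0
```

```bash
python3 -m inch '[[0,0,-0.5,0],[0,0,-0.6,0],[0,0,-0.4,0],[0,0,-0.2,0],[0,0,0,0],[0,0,0,0]]'
python3 -m inch '[[0.03,-0.2,0,0],[0.03,-0.2,0,0],[0.03,-0.2,0,0],[0,-0.15,0,0.075],[0,-0.15,0,0.075],[0.015,-0.134,0,0.067],[0.015,-0.134,0,0.067],[0,0,0,0]]'
```

```text
time: 15.02
position: [0.5013, 0.0821, 0.0438]
orientation: [[-0.164, 0.986, 0.009], [0.987, 0.164, 0.004], [0.002, 0.009, -1.0]]
ft_force: [-0.3, 0.0, 0.6]
width: -0.0
finger_force: 0.0
time: 15.68
position: [0.5052, 0.0461, 0.0442]
orientation: [[-0.379, 0.925, 0.009], [0.925, 0.379, 0.006], [0.002, 0.01, -1.0]]
ft_force: [1.1, -0.7, -0.1]
width: 0.0
finger_force: 0.0
```

```bash
python3 -m inch '[[0.03,-0.13,0,0.067],[0.03,-0.13,0,0.067],[0.04,-0.128,0,0.067],[0.04,-0.128,0,0.067],[0.055,-0.12,0,0.067],[0.055,-0.12,0,0.067],[0.067,-0.117,0,0.067],[0.067,-0.117,0,0.067],[0,0,0,0]]'
python3 - <<'E'
from h import *
snap('scene','s5'); a=load('s5')['image'][170:260,170:335,::-1]; cv2.imwrite('pics/c7.png',cv2.resize(a,None,fx=4.8,fy=4.8,interpolation=cv2.INTER_CUBIC))
E
```

```text
time: 16.43
position: [0.5167, 0.0169, 0.044]
orientation: [[-0.723, 0.69, 0.005], [0.69, 0.723, 0.009], [0.002, 0.01, -1.0]]
ft_force: [-0.9, -0.1, 0.3]
width: 0.0002
finger_force: 0.0
```

View pics/c7.png

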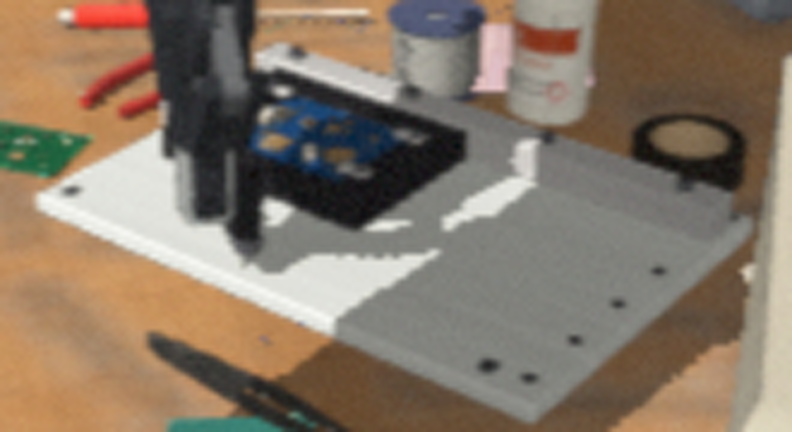

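The scene crop shows the finger (205,180) pushing the post (243,220) around. The pallet is unmoved.

```bash
python3 -m inch '[[0.08,-0.1,0,0.067],[0.08,-0.1,0,0.067],[0.09,-0.1,0,0.067],[0.09,-0.1,0,0.067],[0.1,-0.09,0,0.067],[0.1,-0.09,0,0.067],[0.109,-0.078,0,0.067],[0.109,-0.078,0,0.067],[0.117,-0.067,0,0.067],[0,0,0,0]]'
python3 -m inch '[[0.117,-0.067,0,0.067],[0.123,-0.055,0,0.067],[0.123,-0.055,0,0.067],[0,0,0,0]]'
```

```text
time: 17.32
position: [0.5429, -0.0066, 0.0438]
orientation: [[-0.959, 0.285, 0.0], [0.285, 0.958, 0.01], [0.002, 0.01, -1.0]]
ft_force: [0.4, -0.2, -0.5]
width: 0.0
finger_force: 0.0
time: 17.65
position: [0.5533, -0.0115, 0.0436]
orientation: [[-0.991, 0.131, -0.002], [0.131, 0.991, 0.01], [0.003, 0.01, -1.0]]
ft_force: [-0.8, 0.2, 0.5]
width: -0.0001
finger_force: 0.2
```

```bash
python3 -m inch '[[0.128,-0.041,0,0.067],[0.128,-0.041,0,0.067],[0.03,0,0,0],[0,0,0,0]]'
```

```text
time: 17.98
position: [0.5613, -0.0139, 0.0435]
orientation: [[-1.0, 0.029, -0.003], [0.029, 1.0, 0.01], [0.004, 0.01, -1.0]]
ft_force: [-3.3, 0.2, 1.3]
width: -0.0002
finger_force: 1.8
```

```bash
python3 -m inch '[[0.04,0,0,0],[0,0,0,0]]'
python3 -m inch '[[-0.3,0,0,0],[-0.6,0,0,0],[0,0,0.5,0],[0,0,1,0],[0,0,1,0],[0,-0.5,1,0],[0,-1,1,0],[0,-1,1,0],[0,-1,0,0],[0,-1,0,0],[0,-1,0,0],[0,-1,0,0],[0,-0.5,0,0],[0,0,0,0],[0,0,0,0]]'
python3 - <<'E'
from h import *
s=snap('top','t6')
a=s['image'][130:250,180:320,::-1]; cv2.imwrite('pics/c8.png',cv2.resize(a,None,fx=5,fy=5,interpolation=cv2.INTER_CUBIC))
E
```

```text
time: 18.15
position: [0.5621, -0.014, 0.0435]
orientation: [[-1.0, 0.029, -0.004], [0.028, 1.0, 0.009], [0.004, 0.009, -1.0]]
ft_force: [-6.2, -0.8, 1.8]
width: -0.0001
finger_force: 3.3
time: 19.4
position: [0.5359, -0.2233, 0.2076]
orientation: [[-1.0, 0.028, -0.002], [0.028, 1.0, 0.01], [0.002, 0.01, -1.0]]
ft_force: [0.1, 0.4, 1.3]
width: -0.0001
finger_force: 0.0
```

View pics/c8.png

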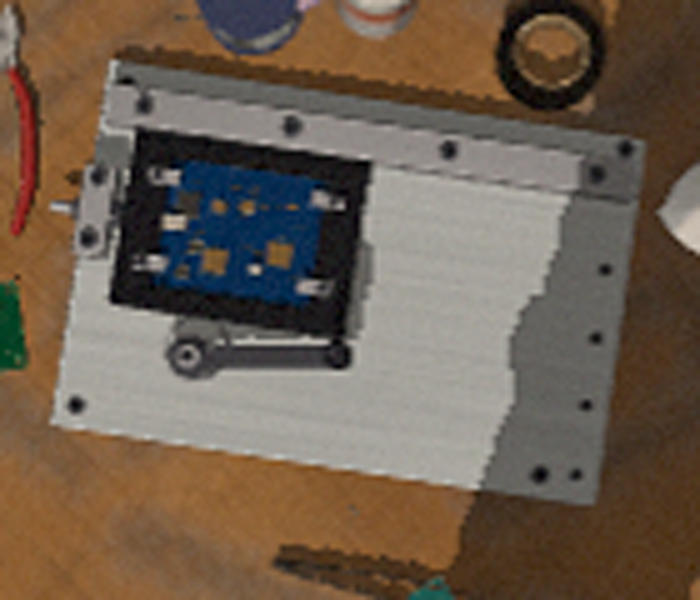

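The pallet is still flush with the fence and stop (corners (138,128), (372,162), (110,301)). The cam bears on it, with the lever post at (338,354). I'll check the angle and then hand in.

```bash
python3 - <<'E'
from h import *
j=np.load('jig.npz'); R,t=j['R'],j['t']; T=load('t6')
ct=lambda p:(np.array(p)+.5)/5-.5+[180,130]
q=(onplane(T,ct([(338,353)]),.068)[:,:2]-t)@R-[-.0505,.073]
a=np.arctan2(q[0,1],q[0,0])%(2*np.pi)-np.radians(195); print(q,a)
if a>1.3: print(env.sign_off())
E
```

```text
[[ 0.01075179 -0.07358039]] 1.4540931090293303
the job is handed in; nothing more can be done
None
```

The pallet sits flat against the fence and up to the stop screw, the cam lever is at about 1.45 rad and clamping it, and the job was handed in with the arm clear at about 19.5 s of robot time; nothing else on the bench was touched.

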